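# Make up two sharpening kits for the carvers

### The arm

A 6-joint arm with a two-finger parallel gripper is mounted at the origin on the work surface. World frame = base frame: x ahead of the robot, y to its left, z up, the work surface at z = 0. Lengths are in m, angles in degrees, forces in N, time in s.
With the tool pointing down it reaches from about 0.25 to 0.775 m from the base axis. Payload 4 kg.
Tool frame: the origin (TCP) lies midway between the tips of the shut fingers; the grasp point (between the pads) lies 19 mm behind it (bot.tcp_to_grasp is the distance from the TCP to the grasp point, in m); z points along the fingers, y is the line along which they close (so a half turn about z gives the same grasp; the last joint's range is limited). The gripper opens to 85 mm and grips with 20 to 120 N. Pads are 22 mm wide; open, the fingers measure 114 mm over their backs; the gripper's body (76 mm by 85 mm) begins 54 mm behind the grasp point. The pads swing forward as they close: fully open they stand 13 mm farther back than shut.
Start: joints at [-81.308, 4.996, 78.535, -0, 96.463, -5.907], TCP at [0.139, -0.532, 0.194] pointing down, gripper open.
Joint ranges: [-177.83, 177.83], [-43.37, 116.18], [15.69, 146.23], [-61.86, 241.86], [9.47, 152.12], [-147.06, 147.06]. Speed limits (degrees/s): [159.86, 159.86, 180, 180, 180, 180].

### API

Orientations are given as [roll, pitch, yaw] about the fixed x, y, z axes, in that order (R = Rz(yaw) Ry(pitch) Rx(roll)).
In Python, from station import bot gives the robot as it stands.
- The arm moves only by the shell command python3 -m handwheel 'ROWS' [OPENING] [FORCE]. ROWS is JSON, a list that holds one entry, the list of rows, each a list of 4 numbers: the shift along the world's x, y, z in m, then the turn about the world's z in rad. A call has 1 to 20 rows; each row shifts and turns the commanded pose from where the row before left it; what a row does not reach is not made up. A row lasts 1/8 s, in which the tool goes at most 62.5 mm and 10.7 degrees, less where a joint would pass 70% of its speed; a pose out of reach is approached as far as the arm can. A call with a gripper value outside its range is refused whole. OPENING is the opening, from -1 (shut) to 1 (fully open), set as the call begins (- or left out, the last holds). The fingers move at their own pace and stop on an object; FORCE is the grip in N (left out, the last holds). Time passes only in rows, so rows that do not move let the fingers close. It gives the time, the measured TCP pose, the force, the opening and the grip force at its end, in the units of the state.
- bot.read_state(): the state, without advancing time (a new reading comes with each control period).
- bot.read_camera(name): name is "side" or "top" or "wrist"; returns the picture (420x560x3 uint8, blue, green, red); there is no depth.
- bot.camera_model(name): a dict with "camera_matrix" (3x3 intrinsics, pixels), "rvec" (rotation vector, rad) and "tvec" (3), from world to camera coordinates, as OpenCV has them. Camera axes: x right, y down, z forward; pixel columns grow to the right and rows downward; lengths in m; the calibration is good to about 2 mm. A picture is of the moment at which its call begins: read the wrist's pose just before it. camera_model takes no time and is no camera call; for the wrist camera it gives the pose at the moment of the call.
- bot.close_job(): hands the job in; it is judged then, once.
Trained networks look in the newest picture that a camera, given by its name, has taken for a name from the list of things; names that differ only in an ending like _2 or _b are one class to them, and where a whole thing is asked for, a point or a joint stands for the part that bears it (a point fixed in the world has none). Each returns a list of dicts, best first, with "conf" (0 to 1); they miss things now and then, are a little off and sometimes report something else, mostly with a low value. They report only what shows in the picture. A call takes as long as a camera call. They do not tell look-alikes from the thing itself.
- bot.silhouettes(camera, label): "pixels" (420x560 bool, what is visible of it) and "bbox" ([centre column, centre row, width, height] in pixels, round what is visible of it).
The state is a dict: "time_s": time; "qpos": joint angles; "qvel": joint speeds; "joint_efforts": joint torques, N m; "eef_pos": TCP position; "orientation": TCP orientation; "contact_force": force on the tool from outside, world axes, zero at the start; "moment": the same for the moment, N m; "grip_width": opening from 0.0 (shut) to 1.0 (fully open); "grip_force": force on a finger pad.
Only numpy, scipy, OpenCV 4.12 (cv2) and the standard library are available. Lean on these libraries where they do the work, as an engineer would, in place of code of your own. Each camera call takes 0.05 s, during which the arm holds its last target. There are 200 camera calls.

### The job

Make up the two sharpening kits. First lift the narrow white cup out of the wide steel cup and stand it in the blue tray; then stand the wide cup in the red tray, each cup upright in the middle of the round mark. Lay the pale stone in the blue tray and the dark stone in the red tray, flat, centred on the oblong mark and lengthwise along it; leave the orange stone and the glue bottle where they are.

Things in the scene. Friction and masses are not known exactly. Their poses are not given: they have to be found in the camera images.
- narrow_cup_mid (a point): narrow white enamel cup, open-topped straight tube shape, 54 mm outside diameter, 85 mm tall, wall 3 mm, floor 5 mm, about 0.15 kg. Point on its axis half-way up (42.5 mm above its underside), z up. At the start it stands inside the wide cup on that cup's 5 mm floor, with about 3.5 mm of play all round, its rim 40 mm higher than the wide cup's rim, so its top can be gripped from outside and it lifts straight out.
- wide_cup_mid (a point): wide steel cup, open-topped straight tube shape, 68 mm outside diameter, 50 mm tall, wall 3.5 mm, floor 5 mm, about 0.2 kg, standing on the bench. Point on its axis half-way up (25 mm above its underside), z up.
- pale_stone_mid (a point): pale cream sharpening stone, a block 100 (x) x 32 (y) x 26 mm high lying flat, about 0.2 kg. Point at its centre, 13 mm above its underside; x along its length, y across, z up.
- dark_stone_mid (a point): nearly black sharpening stone, a block 100 (x) x 32 (y) x 26 mm high lying flat, about 0.2 kg. Point at its centre, 13 mm above its underside; x along its length, y across, z up.
- orange_stone_mid (a point): orange sharpening stone, a block 100 (x) x 32 (y) x 26 mm high lying flat, about 0.2 kg. Point at its centre, 13 mm above its underside; x along its length, y across, z up. It belongs to neither kit and stays where it lies.
- blue_tray: blue tray, fixed, 150 (x) x 240 (y) x 12 mm high; floor 4 mm thick, walls 6 mm; a 4 mm partition along x makes two bays, each 138 x 112 mm inside. Origin: centre of its underside, on the bench; y along its long side, z up. Flat painted marks in a light tint: a round one (80 mm) in the +y bay, centred at y = +58 mm; an oblong one (110 along x by 42 mm) in the -y bay, centred at y = -58 mm.
- red_tray: red tray, fixed, 150 (x) x 240 (y) x 12 mm high; floor 4 mm thick, walls 6 mm; a 4 mm partition along x makes two bays, each 138 x 112 mm inside. Origin: centre of its underside, on the bench; y along its long side, z up. Flat painted marks in a light tint: a round one (80 mm) in the +y bay, centred at y = +58 mm; an oblong one (110 along x by 42 mm) in the -y bay, centred at y = -58 mm.
- glue_bottle: white glue bottle with a red cap, 48 mm diameter, 140 mm tall, standing beyond the stock; leave it. Origin: centre of its underside, z up.
There are look-alikes about, which are no part of the job. Leave any yellow look-alike of the part that bears pale_stone_mid alone.

How it is judged:
By the outcome, as a careful person would: the job done as asked, in the order asked, and still so for the second after the job is handed in, with the robot touching nothing.
It also fails if it takes over 109 s, if anything falls off the work surface, if the arm or the gripper's body presses on something with over 40 N, if the wrist force passes 120 N, or if a joint passes its speed limit or range.

## Working session

There is one attempt and no reset: what is moved stays moved. The work goes in short steps, Python scripts to look and compute and a shell command to move; the robot and the scene stay as the last step left them, time stands still between calls to the robot, and variables do not carry over. Pictures are saved under pics/ and viewed, at most 14 in all, crops included, and the job is handed in when it is done.

```bash
mkdir -p pics; ls; python3 - <<'E'
from station import bot
import cv2
for c in ("top","side"):
    cv2.imwrite(f"pics/{c}0.png",bot.read_camera(c))
    print(c,bot.camera_model(c))
s=bot.read_state();print(s)
E
```

```text
pics
top {'camera_matrix': array([[475.93897881,   0.        , 272.35631761],
       [  0.        , 475.93897881, 205.34798513],
       [  0.        ,   0.        ,   1.        ]]), 'rvec': array([ 2.03925281, -2.16751261,  0.2537121 ]), 'tvec': array([0.01842746, 0.56787396, 0.81102765])}
side {'camera_matrix': array([[400.29426139,   0.        , 282.3508999 ],
       [  0.        , 400.29426139, 215.91719977],
       [  0.        ,   0.        ,   1.        ]]), 'rvec': array([ 0.24982472, -2.70480358,  1.37333562]), 'tvec': array([0.56338498, 0.09914807, 0.78115772])}
{'time_s': 0.1, 'qpos': array([-8.13107569e+01,  5.03800900e+00,  7.86180951e+01,  8.21677750e-04,
        9.64633056e+01, -5.90635104e+00]), 'qvel': array([-0.02055536, -0.13042363, -0.26530409, -0.0344708 ,  0.05504683,
       -0.02756917]), 'joint_efforts': array([ 2.35697611e-03, -3.53013933e+01, -3.14218569e+01, -1.11290044e-04,
        8.00659298e-03, -1.72270569e-05]), 'eef_pos': array([ 0.13852431, -0.53171654,  0.19280857]), 'orientation': array([-1.79881308e+02, -1.30998935e-02,  1.45956723e+01]), 'contact_force': array([-0.134397  , -0.12446616,  0.49362346]), 'moment': array([-0.035886  , -0.03975568,  0.02668648]), 'grip_force': 0.0, 'grip_width': 0.9988380499219887}
```

View pics/top0.png

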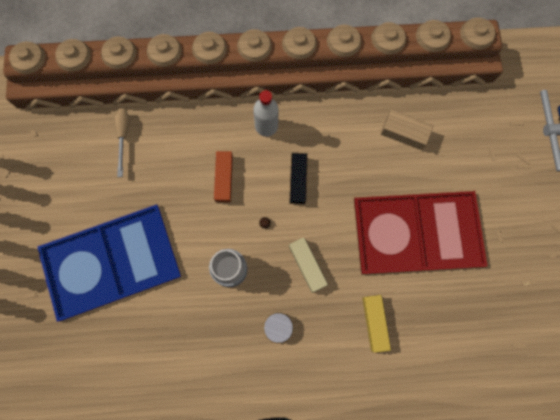

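View pics/side0.png

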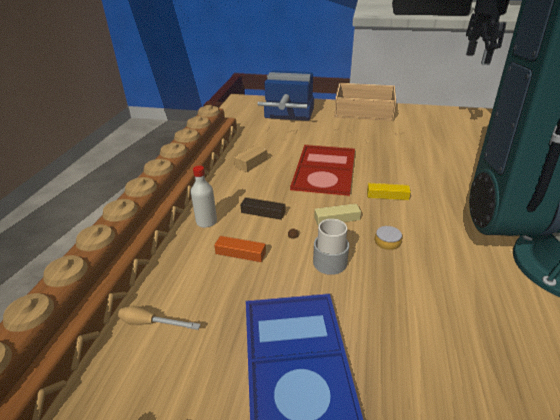

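The top view shows the nested cups at (228,266). Stones are at (308,265) pale, (299,178) dark, (223,177) orange and (376,323) yellow look-alike. A tin at (279,328) and a wood block at (407,130) are not part of the job. The blue tray's round mark is at (80,272) and its oblong at (139,251); the red tray's are at (389,234) and (447,231).

```bash
cat >h.py <<'E'
import numpy as np,cv2
from scipy.optimize import minimize
from station import bot
def box(x,y,yaw,lx,ly,h,z0=0):
    c,s=np.cos(yaw),np.sin(yaw)
    return np.array([[x+c*a-s*b,y+s*a+c*b,z] for a in(-lx/2,lx/2) for b in(-ly/2,ly/2) for z in(z0,z0+h)])
def cyl(x,y,d,h,z0=0):
    t=np.linspace(0,2*np.pi,48,endpoint=False)
    return np.array([[x+d/2*np.cos(a),y+d/2*np.sin(a),z] for a in t for z in(z0,z0+h)])
def proj(m,P): return cv2.projectPoints(np.float64(P),m["rvec"],m["tvec"],m["camera_matrix"],None)[0].reshape(-1,2)
def ground(m,uv,z):
    R=cv2.Rodrigues(m["rvec"])[0];C=-R.T@np.ravel(m["tvec"])
    d=R.T@np.linalg.solve(m["camera_matrix"],[uv[0],uv[1],1.]);return C+d*(z-C[2])/d[2]
def render(m,P,S=4):
    im=np.zeros((420*S,560*S),np.uint8)
    h=cv2.convexHull(np.float32(proj(m,P)*S+S/2-.5)).round().astype(int)
    cv2.fillConvexPoly(im,h,255);return cv2.resize(im,(560,420),interpolation=cv2.INTER_AREA)/255.
def fit(views,shape,p0,step):
    """views: [(camera model, mask)]; shape(p)->points whose hull is the outline"""
    def cost(p):
        c=0
        for m,k in views:
            r=render(m,shape(p)); c+=np.abs(r-k).sum()/max(k.sum(),1)
        return c/len(views)
    p0=np.array(p0,float);best=None
    for f in(1,.3):
        sim=np.vstack([p0]+[p0+f*np.eye(len(p0))[i]*step[i] for i in range(len(p0))])
        r=minimize(cost,p0,method="Nelder-Mead",options=dict(initial_simplex=sim,xatol=1e-4,fatol=1e-4,maxiter=150));p0=r.x
    return p0,r.fun
E
cat >m.py <<'E'
from h import *
M={c:bot.camera_model(c) for c in("top","side")}
for c in M: bot.read_camera(c)
seed={"pale_stone_mid":(308,265),"dark_stone_mid":(299,178),"orange_stone_mid":(223,177),"blue_tray":(109,262),"red_tray":(418,233),"glue_bottle":(267,132)}
def sil(c,l):
    return [(d["conf"],d["pixels"],np.round(d["bbox"])) for d in bot.silhouettes(c,l)]
S={}
for l,uv in seed.items():
    z=.013
    g=ground(M["top"],uv,z)
    vs=[]
    for c in M:
        D=sil(c,l); e=proj(M[c],[g])[0]
        print(l,c,[(round(a,2),list(b)) for a,_,b in D],e.round())
        for a,k,b in D:
            if np.hypot(*(b[:2]-e))<15 : vs.append((M[c],k));break
    if l=="glue_bottle": continue
    dims=(.15,.24,.012) if "tray" in l else (.1,.032,.026)
    for y0 in([0.1] if "tray" in l else [0,.4,-.4]):
      for v in [vs,vs[:1],vs[1:]]:
        if v:
          p,f=fit(v,lambda p:box(*p,*dims),[g[0],g[1],y0],[.01,.01,.2]); print("   ",p.round(4),round(np.degrees(p[2]),1),round(f,3))
g=ground(M["top"],(228,266),.045)
vs=[]
for c in M:
    k=np.zeros((420,560),bool)
    for l in("narrow_cup_mid","wide_cup_mid"):
        D=sil(c,l);e=proj(M[c],[g])[0];print(l,c,[(round(a,2),list(b)) for a,_,b in D],e.round())
        for a,kk,b in D:
            if np.hypot(*(b[:2]-e))<35: k|=kk;break
    vs.append((M[c],k))
for c,(m,k) in zip(M,vs):   # hull-fill the union
    print(c,k.sum())
W=lambda p:cyl(p[0],p[1],.068,.05)
def cost(p,v):
    return sum(np.abs(np.maximum(render(m,W(p)),render(m,cyl(p[0],p[1],.054,.085,.005)))-k).sum()/k.sum() for m,k in v)
for v in(vs,vs[:1],vs[1:]):
    r=minimize(cost,g[:2],args=(v,),method="Nelder-Mead",options=dict(initial_simplex=[g[:2],g[:2]+[.01,0],g[:2]+[0,.01]],xatol=1e-4,fatol=1e-4));print("cups",r.x.round(4),round(r.fun/len(v),3))
E
python3 m.py
```

```text
pale_stone_mid top [(0.94, [np.float64(378.0), np.float64(323.0), np.float64(27.0), np.float64(62.0)]), (0.86, [np.float64(309.0), np.float64(266.0), np.float64(34.0), np.float64(55.0)])] [308. 265.]
pale_stone_mid side [(0.92, [np.float64(338.0), np.float64(213.0), np.float64(46.0), np.float64(16.0)]), (0.91, [np.float64(387.0), np.float64(192.0), np.float64(43.0), np.float64(15.0)])] [338. 215.]
    [ 0.4613 -0.0774  0.3729] 21.4 0.181
    [ 0.4611 -0.0768  0.3757] 21.5 0.055
    [ 0.4614 -0.082   0.3549] 20.3 0.241
    [ 0.4614 -0.0774  0.3716] 21.3 0.181
    [ 0.4611 -0.0767  0.368 ] 21.1 0.055
    [ 0.4626 -0.0818  0.3539] 20.3 0.238
    [ 0.4614 -0.0774  0.3746] 21.5 0.181
    [ 0.461  -0.0767  0.3766] 21.6 0.055
    [ 0.4626 -0.0823  0.3244] 18.6 0.235
dark_stone_mid top [(0.85, [np.float64(301.0), np.float64(179.0), np.float64(18.0), np.float64(52.0)])] [299. 178.]
dark_stone_mid side [(0.63, [np.float64(260.0), np.float64(208.0), np.float64(44.0), np.float64(19.0)]), (0.49, [np.float64(324.0), np.float64(170.0), np.float64(66.0), np.float64(50.0)])] [264. 208.]
    [ 0.6338 
[... 1862 characters left out ...]
.0), np.float64(24.0), np.float64(68.0)])] [214. 218.]
narrow_cup_mid top [(0.81, [np.float64(228.0), np.float64(270.0), np.float64(32.0), np.float64(34.0)]), (0.25, [np.float64(422.0), np.float64(233.0), np.float64(138.0), np.float64(85.0)])] [228. 266.]
wide_cup_mid top [(0.7, [np.float64(229.0), np.float64(271.0), np.float64(41.0), np.float64(39.0)])] [228. 266.]
narrow_cup_mid side [(0.71, [np.float64(332.0), np.float64(236.0), np.float64(25.0), np.float64(35.0)])] [331. 246.]
wide_cup_mid side [(0.94, [np.float64(330.0), np.float64(256.0), np.float64(43.0), np.float64(36.0)])] [331. 246.]
top 1137
side 1693
cups [0.4628 0.0711] 0.068
cups [0.4615 0.0717] 0.056
cups [0.4639 0.0692] 0.034
```

Candidates, by top-view pixel: 
- **Cups:** the nested pair at (228,266), versus the tin at (279,328).
- **Pale stone:** cream at (308,265), versus yellow at (376,323) and the wood block at (407,130).
- **Dark stone:** only (299,178).

I choose the nested pair, the cream stone and the black stone. I'll check the cups and the cream stone in close view from the wrist camera.

```bash
python3 -m handwheel '[[[0.019,0.035,0.004,0],[0.019,0.035,0.004,0],[0.019,0.035,0.004,0],[0.019,0.035,0.004,0],[0.019,0.035,0.004,0],[0.019,0.035,0.004,0],[0.019,0.035,0.004,0],[0.019,0.035,0.004,0],[0.019,0.035,0.004,0],[0.019,0.035,0.004,0],[0.019,0.035,0.004,0],[0.019,0.035,0.004,0],[0.019,0.035,0.004,0],[0.019,0.035,0.004,0],[0.019,0.035,0.004,0],[0.019,0.035,0.004,0],[0,0,0,0],[0,0,0,0]]]' 1 40
python3 - <<'E'
from h import *
cv2.imwrite("pics/w1.png",bot.read_camera("wrist"));print(bot.camera_model("wrist"))
E
```

```text
time_s: 3.25
eef_pos: [0.4424, 0.0274, 0.2578]
orientation: [180.0, 0.0, 14.6]
contact_force: [0.5, 0.8, 1.0]
grip_width: 0.999
grip_force: 0.0
{'camera_matrix': array([[330.24668085,   0.        , 279.71788076],
       [  0.        , 330.24668085, 207.53958949],
       [  0.        ,   0.        ,   1.        ]]), 'rvec': array([-2.28903597,  1.7703534 ,  0.26547132]), 'tvec': array([-0.08456028,  0.35919887,  0.5684324 ])}
```

View pics/w1.png

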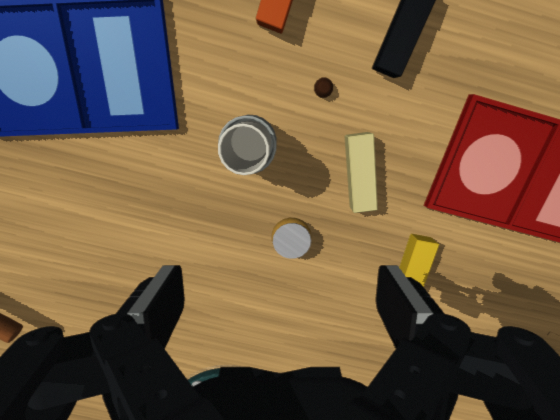

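The wrist view confirms the white cup inside the steel cup at (247,145), the cream stone at (362,173), the yellow one at (420,258) and the tin at (291,238). I'll refine the poses from this closer view.

```bash
cat >w.py <<'E'
import sys
from h import *
DIM={"tray":(.15,.24,.012),"stone":(.1,.032,.026)}
def look(items):
    m=bot.camera_model("wrist"); bot.read_camera("wrist")
    for l,p0 in items.items():
        D=bot.silhouettes("wrist",l); z=.03 if "cup" in l else .01
        e=proj(m,[[p0[0],p0[1],z]])[0]
        D=[d for d in D if np.hypot(*(np.array(d["bbox"][:2])-e))<45]
        if not D: print(l,"none");continue
        k=D[0]["pixels"]
        if "wide" in l: sh=lambda p:cyl(p[0],p[1],.068,.05,p0[2])
        elif "narrow" in l: sh=lambda p:cyl(p[0],p[1],.054,.085,p0[2])
        else:
            d=DIM["tray" if "tray" in l else "stone"]; z0=p0[3] if len(p0)>3 else 0
            sh=lambda p:box(*p,*d,z0)
        n=2 if "cup" in l else 3
        p,f=fit([(m,k)],sh,p0[:n],[.006,.006,.08][:n])
        print(l,p.round(4),round(np.degrees(p[2]),1) if n==3 else "","cost",round(f,3),"conf",round(D[0]["conf"],2),np.round(D[0]["bbox"]))
    return m
E
python3 - <<'E'
from w import *
look({"pale_stone_mid":(.461,-.077,.37),"narrow_cup_mid":(.4628,.071,.005),"wide_cup_mid":(.4628,.071,0),"blue_tray":(.4925,.3015,.293)})
import cv2
m=bot.camera_model("wrist")
im=cv2.imread("pics/w1.png")
g=cv2.cvtColor(im,cv2.COLOR_BGR2GRAY)
# union of both cups' outlines
k=np.zeros((420,560),bool)
for l in("narrow_cup_mid","wide_cup_mid"): k|=bot.silhouettes("wrist",l)[0]["pixels"]
p0=np.array([.4628,.071])
c=lambda p:np.abs(np.maximum(render(m,cyl(*p,.068,.05)),render(m,cyl(*p,.054,.085,.005)))-k).sum()/k.sum()
r=minimize(c,p0,method="Nelder-Mead",options=dict(initial_simplex=[p0,p0+[.006,0],p0+[0,.006]],xatol=1e-4,fatol=1e-4));print("union",r.x.round(4),r.fun)
# round marks / oblong in light tint
hsv=cv2.cvtColor(im,cv2.COLOR_BGR2HSV)
lab,n=0,0
for nm,uv in(("blue oblong",(120,65)),("red round",(490,163))):
    mk=np.zeros((422,562),np.uint8);cv2.floodFill(im.copy(),mk,uv,0,(12,)*3,(12,)*3,cv2.FLOODFILL_MASK_ONLY|cv2.FLOODFILL_FIXED_RANGE)
    M=cv2.moments(mk[1:-1,1:-1],True);print(nm,M["m00"],ground(m,(M["m10"]/M["m00"],M["m01"]/M["m00"]),.004).round(4))
E
```

```text
pale_stone_mid [ 0.4615 -0.0758  0.3901] 22.4 cost 0.047 conf 0.73 [359. 173.  34.  82.]
narrow_cup_mid [0.4632 0.0733]  cost 0.038 conf 0.89 [244. 147.  55.  55.]
wide_cup_mid [0.464  0.0727]  cost 3.438 conf 0.96 [247. 144.  58.  60.]
blue_tray [0.4927 0.3033 0.2943] 16.9 cost 0.004 conf 0.82 [ 89.  69. 179. 138.]
union [0.4637 0.0731] 0.027798202614379087
blue oblong 3228.0 [0.5132 0.2481 0.004 ]
red round 2717.0 [ 0.5144 -0.2406  0.004 ]
```

```bash
python3 -m handwheel '[[[0.011,0.023,-0.02,0],[0.010,0.0225,-0.02,0],[0,0,-0.03,0],[0,0,-0.03,0],[0,0,-0.03,0],[0,0,-0.03,0],[0,0,-0.03,0],[0,0,-0.015,0],[0,0,0,0],[0,0,0,0]]]' 1 40
python3 -m handwheel '[[[0,0,0,0],[0,0,0,0],[0,0,0,0],[0,0,0,0],[0,0,0,0],[0,0,0,0],[0,0,0,0],[0,0,0,0]]]' -1 40
```

```text
time_s: 4.9
eef_pos: [0.4647, 0.0732, 0.0544]
orientation: [180.0, -0.1, 14.6]
contact_force: [0.9, -0.7, 0.0]
grip_width: 0.999
grip_force: 0.0
time_s: 5.9
eef_pos: [0.4636, 0.0732, 0.0529]
orientation: [180.0, 0.0, 14.6]
contact_force: [-1.0, 0.1, -0.9]
grip_width: 0.001
grip_force: 0.0
```

```bash
python3 - <<'E'
from h import *
a=bot.read_camera("wrist");b=bot.read_camera("side")
cv2.imwrite("pics/w2.png",np.hstack([cv2.resize(a,(440,330)),cv2.resize(b[150:330,230:430],(360,324)).copy() if 0 else cv2.resize(b[150:330,230:426],(360,330))]))
E
```

```text
(no output)
```

View pics/w2.png

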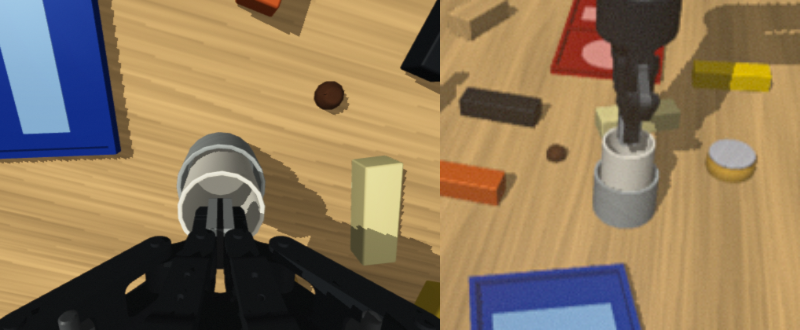

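The wrist view has the shut fingertips at about (218,200), near or inside the narrow cup's rim. I'll check where the TCP projects and where the cups are now.

```bash
python3 - <<'E'
from h import *
for c in("wrist","top","side"):
    m=bot.camera_model(c);a=bot.read_camera(c)
    R=cv2.Rodrigues(m["rvec"])[0];print(c,"centre",(-R.T@np.ravel(m["tvec"])).round(3),"axis",R[2].round(2))
    t=bot.read_state()["eef_pos"]
    print("tcp px",proj(m,[t,t+[0,0,.1]]).round(0).tolist())
    for P,col in((cyl(.4637,.0731,.054,.085,.005),(0,255,0)),(cyl(.4637,.0731,.068,.05),(0,0,255))):
        h=cv2.convexHull(np.float32(proj(m,P))).round().astype(int);cv2.polylines(a,[h],True,col)
    u,v=proj(m,[t])[0].astype(int);cv2.circle(a,(u,v),2,(255,0,255),-1)
    u=np.clip(u,90,470);v=np.clip(v,90,330);cv2.imwrite(f"/tmp/{c}.png",cv2.resize(a[v-90:v+90,u-60:u+60],(266,400)))
cv2.imwrite("pics/w3.png",np.hstack([cv2.imread(f"/tmp/{c}.png") for c in("wrist","top","side")]))
E
```

```text
wrist centre [0.536 0.093 0.233] axis [-0.28 -0.07 -0.96]
tcp px [[281.0, 240.0], [282.0, 370.0]]
top centre [ 0.369 -0.001  0.919] axis [ 0.23 -0.02 -0.97]
tcp px [[227.0, 266.0], [221.0, 259.0]]
side centre [0.438 0.668 0.548] axis [ 0.16 -0.79 -0.59]
tcp px [[331.0, 243.0], [335.0, 200.0]]
```

View pics/w3.png

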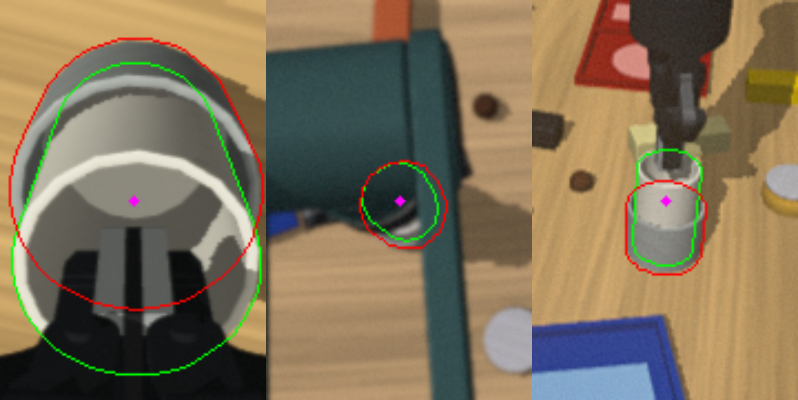

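```bash
python3 -m handwheel '[[[0,0,0.02,0],[0,0,0.02,0],[0,0,0.02,0],[0,0,0,0],[0,0,0,0]]]' -1 40
python3 - <<'E'
from h import *
o=[]
for c in("wrist","side"):
    m=bot.camera_model(c);a=bot.read_camera(c)
    t=bot.read_state()["eef_pos"]
    for P,col in((cyl(.4637,.0731,.054,.085,.005),(0,255,0)),(cyl(.4637,.0731,.068,.05),(0,0,255))):
        h=cv2.convexHull(np.float32(proj(m,P))).round().astype(int);cv2.polylines(a,[h],True,col)
    u,v=proj(m,[t])[0].astype(int);cv2.circle(a,(u,v),1,(255,0,255),-1)
    u=np.clip(u,90,470);v=np.clip(v,75,345);o.append(cv2.resize(a[v-75:v+75,u-50:u+50],(400,600)))
cv2.imwrite("pics/w4.png",np.hstack(o))
E
```

```text
time_s: 6.78
eef_pos: [0.4631, 0.0732, 0.1121]
orientation: [-180.0, 0.1, 14.6]
contact_force: [-0.0, -0.9, -0.4]
grip_width: 0.005
grip_force: 0.0
```

View pics/w4.png

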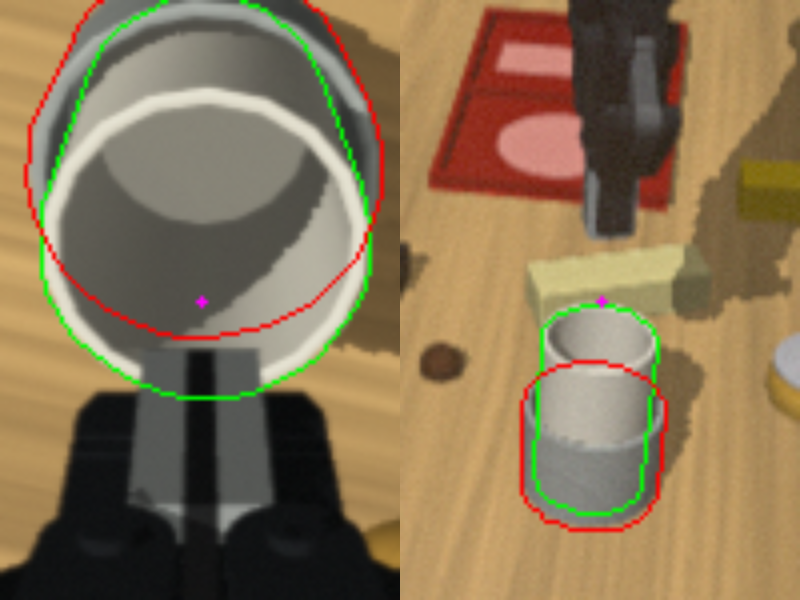

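The tips sit about 40 mm higher than the reported TCP: in the side view they end 16 px above the projected TCP, and the wrist view agrees. They closed above the rim and touched nothing. I'll reopen and go lower to allow for this.

```bash
python3 -m handwheel '[[[0,0,0,0],[0,0,0,0],[0,0,0,0],[0,0,0,0],[0,0,0,0],[0,0,0,0]]]' 1 40
python3 -m handwheel '[[[0.0005,0,-0.02,0],[0,0,-0.02,0],[0,0,-0.02,0],[0,0,-0.015,0],[0,0,-0.01,0],[0,0,-0.01,0],[0,0,0,0],[0,0,0,0]]]' 1 40
python3 - <<'E'
from h import *
o=[]
for c in("wrist","side"):
    m=bot.camera_model(c);a=bot.read_camera(c)
    t=bot.read_state()["eef_pos"]
    u,v=proj(m,[t+[0,0,.04]])[0].astype(int);cv2.circle(a,(u,v),1,(255,0,255),-1)
    u=np.clip(u,100,460);v=np.clip(v,100,320);o.append(cv2.resize(a[v-100:v+100,u-100:u+100],(400,400)))
cv2.imwrite("pics/w5.png",np.hstack(o))
E
```

```text
time_s: 7.62
eef_pos: [0.4637, 0.0732, 0.113]
orientation: [180.0, -0.0, 14.6]
contact_force: [-0.5, -1.4, 0.1]
grip_width: 0.999
grip_force: 0.0
time_s: 8.62
eef_pos: [0.4646, 0.0732, 0.0185]
orientation: [180.0, -0.1, 14.6]
contact_force: [-0.7, 0.2, -0.5]
grip_width: 1.001
grip_force: 0.0
```

View pics/w5.png

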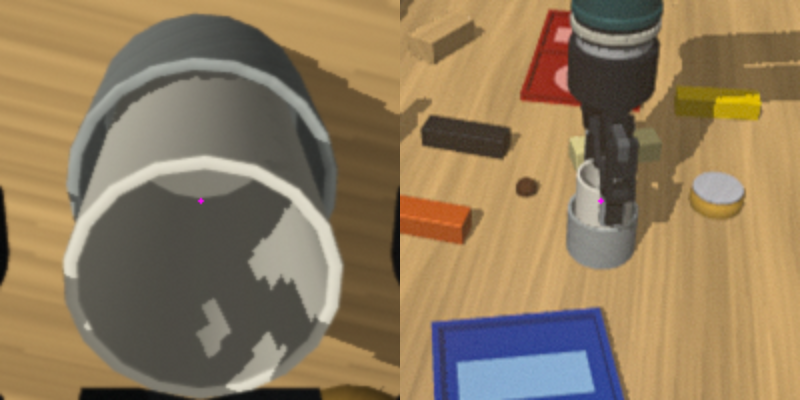

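```bash
python3 -m handwheel '[[[0,0,0,0],[0,0,0,0],[0,0,0,0],[0,0,0,0],[0,0,0,0],[0,0,0,0]]]' -1 45
```

```text
time_s: 9.48
eef_pos: [0.4647, 0.0732, 0.0185]
orientation: [180.0, -0.1, 14.6]
contact_force: [0.3, -0.4, 4.7]
grip_width: 0.613
grip_force: 47.6
```

```bash
python3 -m handwheel '[[[0,0,0.01,0],[0,0,0.015,0],[0,0,0.025,0],[0,0,0.025,0],[0,0,0.025,0],[0,0,0,0],[0.0015,0.0355,0,0],[0.0015,0.0355,0,0],[0.0015,0.0355,0,0],[0.0015,0.0355,0,0],[0.0015,0.0355,0,0],[0.0015,0.0355,0,0],[0.001,0.0355,0,0],[0.001,0.0355,0,0],[0,0,0,0],[0,0,0,0]]]' - 45
python3 - <<'E'
from h import *
for c in("wrist","top","side"):
    m=bot.camera_model(c);a=bot.read_camera(c)
    cv2.imwrite(f"/tmp/{c}.png",a)
    if c!="wrist":
        for l in("narrow_cup_mid","wide_cup_mid"): print(c,l,[(round(d["conf"],2),np.round(d["bbox"]).tolist()) for d in bot.silhouettes(c,l)])
a=cv2.imread("/tmp/wrist.png");b=cv2.imread("/tmp/side.png")
cv2.imwrite("pics/w6.png",np.hstack([cv2.resize(a,(400,300)),cv2.resize(b,(400,300))]))
E
```

```text
time_s: 11.48
eef_pos: [0.4745, 0.3564, 0.1166]
orientation: [179.9, 0.1, 14.6]
contact_force: [-0.2, -0.2, -0.8]
grip_width: 0.617
grip_force: 47.6
top narrow_cup_mid [(0.79, [47.0, 273.0, 52.0, 25.0])]
top wide_cup_mid [(0.91, [230.0, 270.0, 44.0, 42.0]), (0.43, [268.0, 113.0, 25.0, 46.0])]
side narrow_cup_mid [(0.62, [304.0, 330.0, 43.0, 73.0])]
side wide_cup_mid [(0.72, [336.0, 256.0, 27.0, 35.0])]
```

View pics/w6.png

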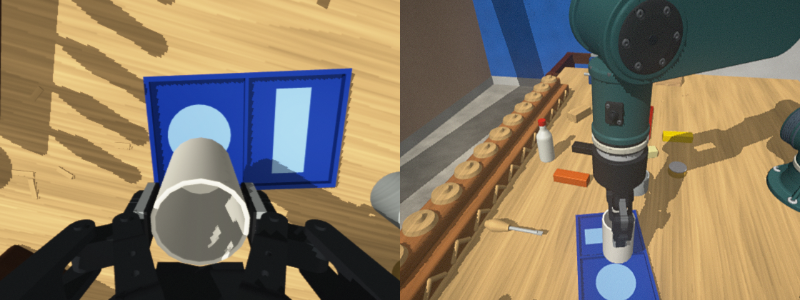

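```bash
cat >>w.py <<'E'
def tint(m,a,color):
    """(x,y) of oblong and round marks on z=.004 and the tray pose fitted to both outlines (top/wrist)"""
    h=cv2.cvtColor(a,cv2.COLOR_BGR2HSV).astype(int)
    H,S,V=h[...,0],h[...,1],h[...,2]
    if color=="blue": return ((H>95)&(H<115)&(S>60)&(S<160)&(V>130)).astype(np.uint8)
    return (((H<10)|(H>170))&(S>60)&(S<150)&(V>150)).astype(np.uint8)
E
python3 - <<'E'
from w import *
m=bot.camera_model("wrist");a=bot.read_camera("wrist");t=bot.read_state()["eef_pos"]
k=tint(m,a,"blue");n,lab,st,ce=cv2.connectedComponentsWithStats(k)
for i in range(1,n):
    if st[i,4]>300: print(st[i],ce[i].round(1),ground(m,ce[i],.004).round(4))
# round mark: top boundary points -> circle fit on the floor
i=max(range(1,n),key=lambda i:st[i,4]*(ce[i][0]<300))
c=max(cv2.findContours((lab==i).astype(np.uint8),0,cv2.CHAIN_APPROX_NONE)[0],key=len)[:,0]
G=np.array([ground(m,p,.004)[:2] for p in c])
from scipy.optimize import least_squares
r=least_squares(lambda p:np.hypot(*(G-p).T)-.04,[.476,.358],loss="soft_l1",f_scale=.0005);print("round",r.x.round(4),np.median(abs(r.fun)).round(4))
D=bot.silhouettes("wrist","narrow_cup_mid")[0]
z=t[2]-.0185+.005
print("tcp",t.round(4),"conf",D["conf"])
for vs in ([(m,D["pixels"])],):
    print("cup",fit(vs,lambda p:cyl(*p,.054,.085,z),t[:2],[.005,.005]))
m2=bot.camera_model("side");bot.read_camera("side");D=bot.silhouettes("side","narrow_cup_mid")[0]
print("cup side",fit([(m2,D["pixels"])],lambda p:cyl(*p,.054,.085,z),t[:2],[.005,.005]))
for c in("blue_tray",):
    k=bot.silhouettes("wrist",c)[0]["pixels"].astype(np.uint8)
    pts=cv2.findNonZero(k);hk=np.zeros_like(k);cv2.fillConvexPoly(hk,cv2.convexHull(pts),1)
    print("tray",fit([(m,hk)],lambda p:box(*p,.15,.24,.012),[.4926,.3025,.294],[.005,.005,.05]))
E
```

```text
[ 380  123   56  120 5606] [406.2 181.8] [0.5135 0.2482 0.004 ]
[ 235  147   88   68 3781] [278.4 176.9] [0.4886 0.3619 0.004 ]
round [0.4759 0.3583] 0.0003
tcp [0.4753 0.3568 0.1181] conf 0.84
cup (array([0.47478362, 0.35672713]), np.float64(0.02819427317069036))
cup side (array([0.47530492, 0.35469152]), np.float64(1.1296878594984279))
tray (array([0.49372312, 0.30298228, 0.28950309]), np.float64(0.027987965612512804))
```

```bash
python3 -m handwheel '[[[0.001,0.0015,-0.01,0],[0,0,-0.025,0],[0,0,-0.025,0],[0,0,-0.015,0],[0,0,-0.01,0],[0,0,-0.006,0],[0,0,-0.005,0],[0,0,-0.003,0],[0,0,0,0],[0,0,0,0],[0,0,0,0]]]' - 45
```

```text
time_s: 13.45
eef_pos: [0.4763, 0.3589, 0.0193]
orientation: [-180.0, -0.0, 14.6]
contact_force: [0.0, -0.5, -1.3]
grip_width: 0.614
grip_force: 47.7
```

```bash
python3 -m handwheel '[[[0,-0.0005,-0.001,0],[0,0,-0.001,0],[0,0,0,0],[0,0,0,0]]]' - 45
python3 -m handwheel '[[[0,0,0,0],[0,0,0,0],[0,0,0,0],[0,0,0,0],[0,0,0,0]]]' 1 45
python3 -m handwheel '[[[0,0,0.02,0],[0,0,0.03,0],[0,0,0.04,0],[0,0,0.04,0],[-0.03,-0.02,0.04,0],[-0.03,-0.02,0.04,0],[0,0,0,0],[0,0,0,0]]]' 1 60
python3 - <<'E'
from w import *
m=bot.camera_model("wrist");a=bot.read_camera("wrist");cv2.imwrite("pics/w7.png",a);t=bot.read_state()["eef_pos"]
look({"narrow_cup_mid":(.4759,.3583,.004),"blue_tray":(.493,.3027,.292),"wide_cup_mid":(.464,.073,0)})
k=tint(m,a,"blue");n,lab,st,ce=cv2.connectedComponentsWithStats(k)
for i in range(1,n):
    if st[i,4]>300:
        print(st[i],ground(m,ce[i],.004).round(4))
        G=np.float32([ground(m,p,.004)[:2]*1000 for p in cv2.findContours((lab==i).astype(np.uint8),0,cv2.CHAIN_APPROX_NONE)[0][0][:,0]]);print(cv2.minAreaRect(G))
bot.read_camera("side");print([ (round(d["conf"],2),np.round(d["bbox"])) for d in bot.silhouettes("side","narrow_cup_mid")])
E
```

```text
time_s: 13.95
eef_pos: [0.4764, 0.3582, 0.0176]
orientation: [180.0, -0.0, 14.6]
contact_force: [-1.2, -1.5, 3.1]
grip_width: 0.617
grip_force: 48.0
time_s: 14.58
eef_pos: [0.4761, 0.3583, 0.0169]
orientation: [180.0, 0.0, 14.6]
contact_force: [0.2, 0.3, 0.0]
grip_width: 0.997
grip_force: 0.0
time_s: 15.58
eef_pos: [0.4162, 0.3182, 0.2266]
orientation: [180.0, -0.0, 14.6]
contact_force: [0.3, 0.2, -1.1]
grip_width: 1.001
grip_force: 0.0
narrow_cup_mid [0.4756 0.3583]  cost 0.026 conf 0.67 [257. 113.  56.  60.]
blue_tray [0.4923 0.3029 0.2906] 16.6 cost 0.119 conf 0.71 [307. 107. 225. 141.]
wide_cup_mid [0.4635 0.0733]  cost 0.034 conf 0.97 [493. 188.  83.  64.]
[ 341   57   39  101 3607] [0.5127 0.248  0.004 ]
((509.2250671386719, 247.1111297607422), (110.79519653320312, 42.97701644897461), 17.058488845825195)
[226  77  68  33 600] [0.5041 0.3572 0.004 ]
((497.40228271484375, 364.9087829589844), (33.91389083862305, 78.37564849853516), 16.2459716796875)
[(0.89, array([304., 376.,  41.,  69.]))]
```

View pics/w7.png

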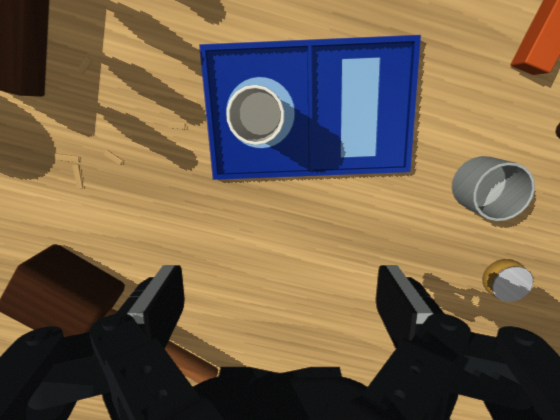

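The white cup stands on the round mark, fitted at (0.4756, 0.3583) against the mark's (0.4759, 0.3583). In the picture it is at (256,113), upright. The oblong mark is at (0.5092, 0.2471) with yaw 17.06°. The steel cup, at (493,188) in the picture, is next.

```bash
python3 -m handwheel '[[[0.0068,-0.035,0,0],[0.0068,-0.035,0,0],[0.0068,-0.035,0,0],[0.0068,-0.035,-0.01,0],[0.0068,-0.035,-0.02,0],[0.0068,-0.035,-0.02,0],[0.0065,-0.035,-0.02,0],[0,0,-0.03,0],[0,0,-0.03,0],[0,0,-0.03,0],[0,0,-0.03,0],[0,0,-0.02,0],[0,0,-0.015,0],[0,0,-0.01,0],[0,0,-0.008,0],[0,0,-0.008,0],[0,0,0,0],[0,0,0,0]]]' 1 60
python3 -m handwheel '[[[0,0,0,0],[0,0,0,0],[0,0,0,0],[0,0,0,0],[0,0,0,0]]]' -1 60
```

```text
time_s: 18.18
eef_pos: [0.4638, 0.0732, -0.0237]
orientation: [180.0, -0.0, 14.6]
contact_force: [-0.0, -0.0, -0.4]
grip_width: 0.999
grip_force: 0.0
time_s: 18.8
eef_pos: [0.4646, 0.0732, -0.0229]
orientation: [180.0, -0.1, 14.6]
contact_force: [0.3, -0.6, 5.3]
grip_width: 0.783
grip_force: 67.7
```

```bash
python3 -m handwheel '[[[0,0,0.01,0],[0,0,0.02,0],[0,0,0.03,0],[0,0,0.03,0],[0.0055,-0.035,0.02,0],[0.0055,-0.035,0,0],[0.0055,-0.035,0,0],[0.0055,-0.035,0,0],[0.0055,-0.035,0,0],[0.0055,-0.035,0,0],[0.0055,-0.035,0,0],[0.0055,-0.035,0,0],[0.0055,-0.035,0,0],[0,0,0,0],[0,0,0,0]]]' - 60
cat >>w.py <<'E'
def marks(color,x0=0):
    m=bot.camera_model("wrist");a=bot.read_camera("wrist")
    k=tint(m,a,color);n,lab,st,ce=cv2.connectedComponentsWithStats(k)
    from scipy.optimize import least_squares
    for i in range(1,n):
        if st[i,4]<300: continue
        c=max(cv2.findContours((lab==i).astype(np.uint8),0,cv2.CHAIN_APPROX_NONE)[0],key=len)[:,0]
        G=np.array([ground(m,p,.004)[:2] for p in c])
        r=least_squares(lambda p:np.hypot(*(G-p).T)-.04,G.mean(0),loss="soft_l1",f_scale=.0005)
        (x,y),wh,an=cv2.minAreaRect(np.float32(G*1000))
        print(st[i],"circle",r.x.round(4),"res",np.median(abs(r.fun)).round(4),"rect",np.round([x,y,*wh,an],1))
    return m,a
E
python3 - <<'E'
from w import *
t=bot.read_state()["eef_pos"];print(t)
m,a=marks("red");cv2.imwrite("pics/w8.png",a)
look({"wide_cup_mid":(t[0],t[1],t[2]+.0229),"red_tray":(.513,-.3,0)})
E
```

```text
time_s: 20.68
eef_pos: [0.5122, -0.241, 0.0851]
orientation: [-179.9, 0.1, 14.6]
contact_force: [1.0, -0.3, -1.8]
grip_width: 0.773
grip_force: 67.9
[ 0.51220014 -0.24098174  0.08505667]
[ 226  151  103   71 4027] circle [ 0.5133 -0.2399] res 0.0004 rect [ 524.7 -232.5   54.7   86.3   19.5]
[ 376  165   87  129 5599] circle [ 0.5214 -0.3579] res 0.0097 rect [ 513.9 -356.1   42.7  109.7   89.9]
wide_cup_mid none
red_tray [ 0.514  -0.2977 -0.0031] -0.2 cost 0.363 conf 0.97 [359. 203. 336. 239.]
```

View pics/w8.png

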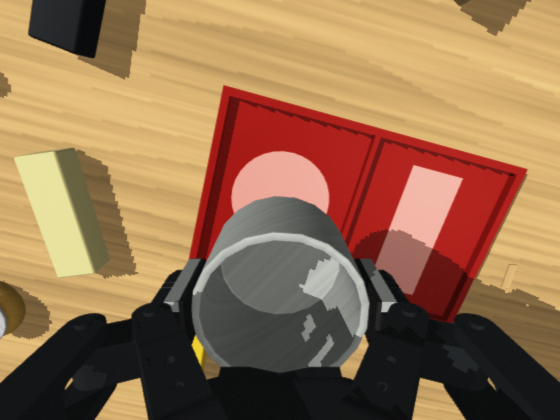

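```bash
python3 -m handwheel '[[[0.001,0.001,-0.01,0],[0,0,-0.025,0],[0,0,-0.025,0],[0,0,-0.015,0],[0,0,-0.01,0],[0,0,-0.006,0],[0,0,-0.005,0],[0,0,-0.004,0],[0,0,-0.002,0],[0,0,0,0],[0,0,0,0]]]' - 60
```

```text
time_s: 22.25
eef_pos: [0.5141, -0.2409, -0.0158]
orientation: [180.0, -0.0, 14.6]
contact_force: [-0.3, -0.4, -1.9]
grip_width: 0.778
grip_force: 67.9
```

```bash
python3 -m handwheel '[[[0.0005,0.001,-0.001,0],[0,0,-0.001,0],[0,0,-0.001,0],[0,0,0,0],[0,0,0,0]]]' - 60
python3 -m handwheel '[[[0,0,0,0],[0,0,0,0],[0,0,0,0],[0,0,0,0]]]' 1 60
python3 -m handwheel '[[[0,0,0.02,0],[0,0,0.03,0],[0,0,0.04,0],[0,0,0.04,0],[-0.02,0.04,0.04,0],[-0.02,0.04,0.04,0],[-0.02,0.04,0.02,0],[0,0,0,0],[0,0,0,0]]]' 1 60
python3 - <<'E'
from w import *
t=bot.read_state()["eef_pos"];print(t)
m,a=marks("red");cv2.imwrite("pics/w9.png",a)
look({"wide_cup_mid":(.5136,-.24,.004),"red_tray":(.513,-.3,0),"pale_stone_mid":(.461,-.076,.385),"dark_stone_mid":(.633,-.073,-.09)})
E
```

```text
time_s: 22.88
eef_pos: [0.5144, -0.2397, -0.0188]
orientation: [180.0, -0.0, 14.6]
contact_force: [-0.8, -0.1, -0.3]
grip_width: 0.776
grip_force: 68.1
time_s: 23.38
eef_pos: [0.5145, -0.2398, -0.019]
orientation: [180.0, -0.0, 14.6]
contact_force: [0.6, 0.0, 0.0]
grip_width: 1.002
grip_force: 0.0
time_s: 24.5
eef_pos: [0.4544, -0.12, 0.2106]
orientation: [180.0, 0.0, 14.6]
contact_force: [0.6, 0.3, -0.3]
grip_width: 0.999
grip_force: 0.0
[ 0.45441745 -0.11997571  0.2105925 ]
[359 115  58  69 582] circle [ 0.5132 -0.2423] res 0.0019 rect [ 514.8 -225.6   51.2   79.5   85.6]
[ 450  125   73   97 3296] circle [ 0.5144 -0.3559] res 0.014 rect [ 513.3 -356.    42.7  110.2   89.9]
wide_cup_mid [ 0.5141 -0.2386]  cost 0.046 conf 0.83 [403. 154.  78.  67.]
red_tray [ 0.5135 -0.2978 -0.002 ] -0.1 cost 0.194 conf 0.61 [439. 154. 235. 177.]
pale_stone_mid [ 0.4621 -0.0757  0.3824] 21.9 cost 0.047 conf 0.63 [242. 158.  42.  93.]
dark_stone_mid [ 0.6347 -0.0706 -0.1014] -5.8 cost 0.026 conf 0.84 [270.  25.  50.  50.]
```

View pics/w9.png

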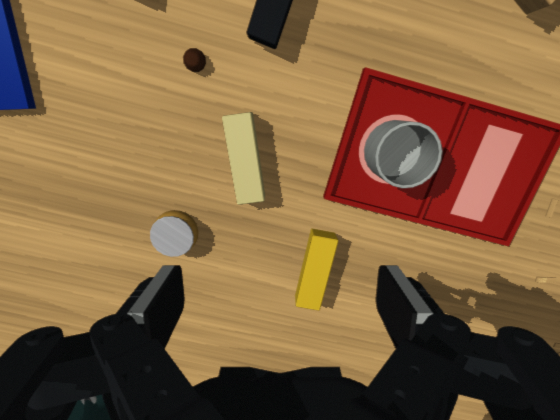

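The wide cup is at (404,154), centred within 1.5 mm and upright. The cream stone at (243,158) is next.

```bash
python3 -m handwheel '[[[0.004,0.022,-0.01,0.065],[0.0037,0.0223,-0.02,0.064],[0,0,-0.03,0],[0,0,-0.03,0],[0,0,-0.03,0],[0,0,-0.03,0],[0,0,-0.03,0],[0,0,-0.02,0],[0,0,-0.015,0],[0,0,-0.01,0],[0,0,-0.01,0],[0,0,-0.008,0],[0,0,-0.004,0],[0,0,0,0],[0,0,0,0]]]' 1 50
python3 -m handwheel '[[[0,0,0,0],[0,0,0,0],[0,0,0,0],[0,0,0,0],[0,0,0,0],[0,0,0,0],[0,0,0,0]]]' -1 50
```

```text
time_s: 26.68
eef_pos: [0.4625, -0.0756, -0.0356]
orientation: [180.0, -0.0, 22.0]
contact_force: [-0.5, 0.1, -0.0]
grip_width: 0.999
grip_force: 0.0
time_s: 27.55
eef_pos: [0.4625, -0.0756, -0.0357]
orientation: [180.0, -0.0, 22.0]
contact_force: [0.6, 0.1, 4.1]
grip_width: 0.361
grip_force: 51.3
```

```bash
python3 -m handwheel '[[[0,0,0.01,0],[0,0,0.02,0],[0,0,0.03,0],[0,0,0.03,0],[0.005,0.0355,0.01,-0.01],[0.0052,0.0358,0,-0.011],[0.0052,0.0358,0,-0.011],[0.0052,0.0358,0,-0.011],[0.0052,0.0358,0,-0.011],[0.0052,0.0358,0,-0.011],[0.0052,0.0358,0,-0.011],[0.0052,0.0358,0,-0.011],[0.0052,0.0358,0,0],[0,0,0,0],[0,0,0,0]]]' - 50
python3 - <<'E'
from w import *
s=bot.read_state();t=s["eef_pos"];print(t,s["orientation"])
m,a=marks("blue");cv2.imwrite("/tmp/w10.png",a)
look({"pale_stone_mid":(t[0],t[1],.297,t[2]+.0357),"narrow_cup_mid":(.4757,.3583,.004)})
E
```

```text
time_s: 29.42
eef_pos: [0.5079, 0.2459, 0.0632]
orientation: [180.0, 0.1, 17.0]
contact_force: [0.5, -0.8, -1.4]
grip_width: 0.36
grip_force: 50.8
[0.5079234  0.24587561 0.06323387] [1.79955169e+02 1.24407115e-01 1.70248307e+01]
[ 250  133   60   35 2086] circle [0.52   0.2507] res 0.007 rect [550.7 259.7  24.3  43.1  17. ]
[  72  154  107  103 3055] circle [0.4753 0.3591] res 0.0007 rect [481.8 353.6  79.7  65.1  49.1]
pale_stone_mid none
narrow_cup_mid [0.4756 0.3586]  cost 0.029 conf 0.92 [ 81. 238. 160. 128.]
```

```bash
python3 -m handwheel '[[[0.0003,0.0005,-0.01,0],[0,0,-0.025,0],[0,0,-0.02,0],[0,0,-0.015,0],[0,0,-0.01,0],[0,0,-0.006,0],[0,0,-0.004,0],[0,0,-0.002,0],[0,0,0,0],[0,0,0,0],[0,0,0,0]]]' - 50
```

```text
time_s: 31.0
eef_pos: [0.5092, 0.247, -0.0277]
orientation: [180.0, -0.0, 17.0]
contact_force: [0.6, -0.1, -1.5]
grip_width: 0.364
grip_force: 50.8
```

```bash
python3 -m handwheel '[[[0,0,-0.001,0],[0,0,-0.001,0],[0,0,-0.001,0],[0,0,-0.001,0],[0,0,0,0],[0,0,0,0]]]' - 50
python3 -m handwheel '[[[0,0,0,0],[0,0,0,0],[0,0,0,0],[0,0,0,0]]]' 1 50
python3 -m handwheel '[[[0,0,0.02,0],[0,0,0.03,0],[0,0,0.04,0],[0,0,0.04,0],[-0.01,-0.03,0.04,0],[-0.01,-0.04,0.04,0],[0,-0.04,0.02,0],[0,0,0,0],[0,0,0,0]]]' 1 50
python3 - <<'E'
from w import *
t=bot.read_state()["eef_pos"];print(t)
m,a=marks("blue");cv2.imwrite("pics/w10.png",a)
look({"pale_stone_mid":(.509,.247,.297,.004),"narrow_cup_mid":(.4757,.3583,.004),"dark_stone_mid":(.633,-.073,-.09)})
E
```

```text
time_s: 31.75
eef_pos: [0.509, 0.2469, -0.0317]
orientation: [180.0, -0.0, 17.0]
contact_force: [-1.5, -0.7, 2.2]
grip_width: 0.365
grip_force: 51.3
time_s: 32.25
eef_pos: [0.5091, 0.247, -0.032]
orientation: [180.0, -0.0, 17.0]
contact_force: [-0.4, 0.6, 0.4]
grip_width: 1.0
grip_force: 0.0
time_s: 33.38
eef_pos: [0.4887, 0.1372, 0.1973]
orientation: [-180.0, 0.0, 17.0]
contact_force: [-0.6, 0.8, -0.5]
grip_width: 1.0
grip_force: 0.0
[0.48872614 0.13724009 0.1972992 ]
[ 53  90  68  34 782] circle [0.4743 0.3585] res 0.0012 rect [504.  358.3  72.5  23.   88.8]
pale_stone_mid [0.5087 0.2474 0.2903] 16.6 cost 0.054 conf 0.75 [185. 129.  41.  98.]
narrow_cup_mid [0.4755 0.3587]  cost 0.021 conf 0.84 [ 56. 132. 109.  66.]
dark_stone_mid [ 0.6338 -0.0704 -0.1239] -7.1 cost 0.09 conf 0.95 [513.  99.  94. 108.]
```

View pics/w10.png

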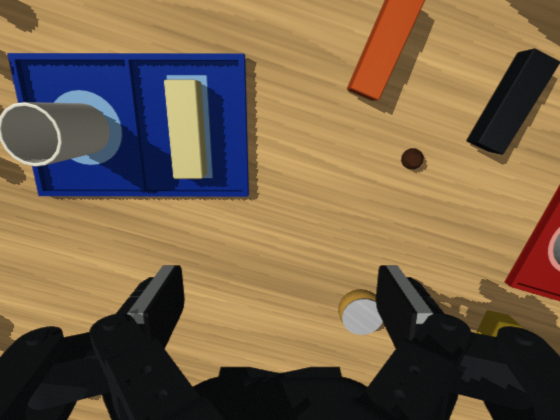

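The cream stone at (187,129) lies on the oblong mark, within 1 mm and 0.5°. Now I'll hover near the dark stone.

```bash
python3 -m handwheel '[[[0.0115,-0.029,0,-0.057],[0.0115,-0.029,0,-0.057],[0.0115,-0.029,0,-0.057],[0.0115,-0.029,0,-0.057],[0.0115,-0.029,0,-0.057],[0.0115,-0.029,0,-0.057],[0.0115,-0.029,0,-0.057],[0,0,0,0],[0,0,0,0]]]' 1 50
python3 - <<'E'
from w import *
s=bot.read_state();print(s["eef_pos"],s["orientation"])
look({"dark_stone_mid":(.634,-.071,-.1),"orange_stone_mid":(.646,.076,-.073)})
E
```

```text
time_s: 34.75
eef_pos: [0.5693, -0.0652, 0.1974]
orientation: [-180.0, 0.1, -5.8]
contact_force: [0.1, -0.8, 0.8]
grip_width: 1.004
grip_force: 0.0
[ 0.5693144  -0.06518163  0.19737378] [-1.79960176e+02  7.47379687e-02 -5.79160878e+00]
dark_stone_mid [ 0.6341 -0.0706 -0.1046] -6.0 cost 0.04 conf 0.74 [279. 114.  34. 102.]
orange_stone_mid [ 0.6463  0.0772 -0.1005] -5.8 cost 0.069 conf 0.88 [140. 118.  50.  99.]
```

```bash
python3 -m handwheel '[[[0.02,-0.002,-0.01,0],[0.0225,-0.002,-0.01,0],[0.022,-0.0012,-0.01,-0.003],[0,0,-0.03,0],[0,0,-0.03,0],[0,0,-0.03,0],[0,0,-0.03,0],[0,0,-0.03,0],[0,0,-0.02,0],[0,0,-0.015,0],[0,0,-0.01,0],[0,0,-0.006,0],[0,0,-0.002,0],[0,0,0,0],[0,0,0,0]]]' 1 50
```

```text
time_s: 36.78
eef_pos: [0.6345, -0.0714, -0.0343]
orientation: [180.0, -0.1, -6.0]
contact_force: [-0.8, 1.3, 0.3]
grip_width: 1.001
grip_force: 0.0
```

```bash
python3 -m handwheel '[[[0,0,0,0],[0,0,0,0],[0,0,0,0],[0,0,0,0],[0,0,0,0],[0,0,0,0],[0,0,0,0]]]' -1 50
python3 -m handwheel '[[[0,0,0.01,0],[0,0,0.02,0],[0,0,0.03,0],[0,0,0.03,0],[-0.0134,-0.0316,0.03,0.012],[-0.0134,-0.0316,0,0.012],[-0.0134,-0.0316,0,0.012],[-0.0134,-0.0316,0,0.012],[-0.0134,-0.0316,0,0.012],[-0.0134,-0.0316,0,0.012],[-0.0134,-0.0316,0,0.012],[-0.0134,-0.0316,0,0.012],[-0.0134,-0.0316,0,0.009],[0,0,0,0],[0,0,0,0],[0,0,0,0]]]' - 50
```

```text
time_s: 37.65
eef_pos: [0.6343, -0.0714, -0.0348]
orientation: [180.0, -0.0, -6.0]
contact_force: [0.4, -0.6, 1.8]
grip_width: 0.366
grip_force: 50.8
time_s: 39.65
eef_pos: [0.514, -0.3547, 0.0854]
orientation: [180.0, -0.0, 0.1]
contact_force: [0.0, -0.4, -0.7]
grip_width: 0.368
grip_force: 50.5
```

```bash
python3 -m handwheel '[[[-0.0003,-0.001,-0.01,0],[0,0,-0.025,0],[0,0,-0.025,0],[0,0,-0.02,0],[0,0,-0.015,0],[0,0,-0.008,0],[0,0,-0.005,0],[0,0,-0.003,0],[0,0,-0.001,0],[0,0,0,0],[0,0,0,0],[0,0,0,0]]]' - 50
```

```text
time_s: 41.15
eef_pos: [0.5132, -0.3568, -0.0268]
orientation: [180.0, -0.0, -0.0]
contact_force: [0.0, 0.9, -2.1]
grip_width: 0.362
grip_force: 50.5
```

```bash
python3 -m handwheel '[[[0,0.0007,-0.001,0],[0,0,-0.001,0],[0,0,-0.001,0],[0,0,-0.001,0],[0,0,0,0],[0,0,0,0]]]' - 50
python3 -m handwheel '[[[0,0,0,0],[0,0,0,0],[0,0,0,0],[0,0,0,0]]]' 1 50
python3 -m handwheel '[[[0,0,0.02,0],[0,0,0.03,0],[0,0,0.04,0],[0,0,0.04,0],[-0.04,0,0.04,0],[-0.04,0.02,0.04,0],[-0.04,0.02,0.03,0],[0,0,0,0],[0,0,0,0]]]' 1 50
python3 - <<'E'
from w import *
s=bot.read_state();print(s["eef_pos"],s["contact_force"])
m,a=marks("red");cv2.imwrite("pics/w11.png",a)
look({"dark_stone_mid":(.5136,-.356,0,.004),"wide_cup_mid":(.5136,-.24,.004),"red_tray":(.513,-.3,0)})
cv2.imwrite("pics/top1.png",bot.read_camera("top"))
E
```

```text
time_s: 41.9
eef_pos: [0.5132, -0.356, -0.0308]
orientation: [180.0, -0.0, -0.0]
contact_force: [-1.0, 0.4, 2.0]
grip_width: 0.363
grip_force: 50.6
time_s: 42.4
eef_pos: [0.5132, -0.356, -0.031]
orientation: [180.0, -0.0, -0.0]
contact_force: [0.2, 0.5, 0.4]
grip_width: 1.001
grip_force: 0.0
time_s: 43.52
eef_pos: [0.3934, -0.3161, 0.2095]
orientation: [179.9, -0.1, -0.0]
contact_force: [-0.4, 0.1, -0.5]
grip_width: 1.0
grip_force: 0.0
[ 0.39343775 -0.31611761  0.20954266] [-0.36739801  0.14476594 -0.49882341]
[297   6  18 111 497] circle [ 0.5084 -0.3682] res 0.0083 rect [ 512.  -337.6  110.7   18.8    7.6]
dark_stone_mid [ 0.5128 -0.3549 -0.0039] -0.2 cost 0.031 conf 0.91 [320.  56.  41. 112.]
wide_cup_mid [ 0.5137 -0.2396]  cost 0.031 conf 0.77 [202.  57.  80.  81.]
red_tray [ 0.5125 -0.2978 -0.0011] -0.1 cost 0.374 conf 0.61 [263.  69. 239. 138.]
```

View pics/w11.png

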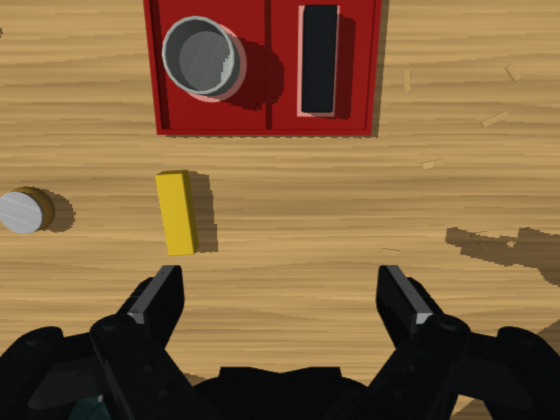

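View pics/top1.png

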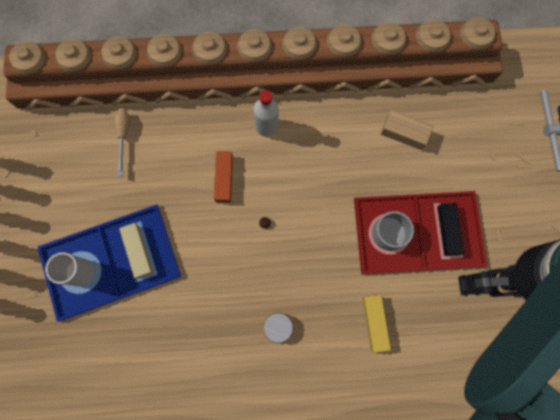

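The last pictures show both kits in place and upright. In the top view the white cup is at about (75,270), the cream stone at (138,251), the steel cup at (391,233) and the dark stone at (450,231). The orange stone at (223,177) and the bottle at (267,115) have not moved, and the arm is clear of everything.

```bash
python3 -c "
from station import bot
print(bot.close_job())"
```

```text
the job is handed in; nothing more can be done
None
```

Job handed in at about 44 s: both cups and both stones are on their marks within about 1.5 mm by camera measurement, and the orange stone and glue bottle were left where they were. The first grasp on the white cup closed above its rim, because the fingertips sit about 40 mm above the reported TCP, and was redone lower.

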